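# Pin a backing plate onto a mask tray and clamp it down

### The job

Close up the sample holder for the coater: pick up the loose backing plate, turn it so that its two holes match the two dowel pins on the jig's tray, and lower it over them by hand, without dropping or forcing it, until it lies flush on the tray; let go. Then throw the toggle clamp's handle over its dead point, down to its stop, so that the clamp stays shut and its rubber foot presses on the plate. Leave the other things where they are.

Things in the scene. Friction and masses are not known exactly. Their poses are not given: they have to be found in the camera images.
- backing_plate: Loose bare aluminium plate, 104 (x) x 62 (y) x 10 (z) mm, 0.17 kg, flat on the notebook, 12 mm up. Origin: centre of its underside, z up. Two through holes, 0.6 mm wider than the pins all round. It fits one way round only, same side up; the tiny screws do not matter. Grip it across its width, 10 to 15 mm off its middle towards hole_a: once seated, the clamp is then clear of the gripper.
- hole_a (a point): Centre, at the plate's underside, of its larger hole (11.2 mm wide): x = -40, y = 0 mm in the plate's frame, on its centre line.
- hole_b (a point): Centre, at the plate's underside, of its smaller hole (9.2 mm wide): x = +38, y = -14 mm in the plate's frame, nearer one long edge.
- jig: Fixed jig: aluminium sole plate 198 x 72 x 10 mm with a dark steel tray 108 (x) x 50 (y) mm, top 24 mm up, holding a thin glass sample. Origin: on the coater's top under the tray's centre; x runs from the tray to the steel toggle clamp, z up. The plate overhangs the tray's long sides by 6 mm (room for fingers). Open, the clamp stands up to 145 mm high, nowhere nearer than 58 mm in x.
- seat (a point): Centre of the tray's top face, 24 mm above the jig's origin, with the jig's axes. When the plate is seated its frame coincides with this one.
- pin_a (a point): Foot, on the tray's top, of the larger dowel pin: x = -40, y = 0 mm in the jig's frame; 10 mm wide, 17 mm high, straight for 10 mm, then a bullet nose narrowing to 2 mm.
- pin_b (a point): Foot, on the tray's top, of the smaller dowel pin: x = +38, y = -14 mm in the jig's frame; 8 mm wide, height and nose as pin_a.
- handle_top (a point): On the upper face of the handle's black grip (18 x 62 mm), 8 mm past its middle. It moves in the jig's x-z plane, y = 0; (x, z) from the jig's origin, mm: open (147, 121), (155, 118), (161, 114), (164, 107), (162, 94), foot touches (162, 80), dead point (163, 67), closed (164, 57). Push it back, then down: under 4 N; about 5 N from touch to dead point; then it snaps shut.
- clamp_handle (a joint): Handle's angle to the clamp arm (rad): 0 fully open, the grip sloping 62 degrees up, away from the tray; 2.29 when the foot touches the plate, 2.49 dead point, 2.58 closed on its stop. Friction holds it open; half-way over it falls by itself until the foot touches. The bell jar and a small valve knob stand just beyond the clamp: lean the wrist about 10 degrees to the robot when pushing.
- clamp_foot: Rubber foot (18 mm wide, 8 mm thick, spring-loaded) on the spindle at the end of the clamp's arm. Origin: centre of its face. Closed, it presses on the plate's centre line at x = +14 mm in the jig's frame with 10 to 17 N.
- notebook: Closed hard-cover notebook, 150 x 107 x 12 mm, lying on the coater's top; the plate lies on it at the start. It does not slide. Origin: centre of its underside.
- grid_box: Bystander: low pale box 44 x 62 x 14 mm, right of the bell jar's base. Origin: centre of its underside.
- petri_dish: Bystander: clear petri dish, 70 mm wide, 17 mm high, beyond the jig at the left. Origin: centre of its underside.
- hex_key: Bystander: L-shaped hex key, 34 x 88 x 9 mm, between plate and jig. Origin: centre of its underside.

How it is judged:
On the way, in this order (a step that is already met when the one before it is completed fails the run):
1. the plate, still held, is on both pins and within 6 mm of the tray (horizontal distance between hole_a and pin_a below 0.0015 m and horizontal distance between hole_b and pin_b below 0.0015 m and z of backing_plate in the frame of seat below 0.006 m and contact force between the fingers and backing_plate above 0.5 N), for 0.05 s.
2. the plate lies flush on the tray, let go, with the clamp still open (horizontal distance between hole_a and pin_a below 0.0015 m and horizontal distance between hole_b and pin_b below 0.0015 m and z of backing_plate in the frame of seat between -0.0015 and 0.0015 m and angle between backing_plate's own z axis and vertical below 0.03 rad and contact force between the fingers and backing_plate below 0.1 N and value of joint clamp_handle below 1.5 rad), for 0.2 s.
At the end, for the whole second after the job is handed in: The plate lies flush (within 1.5 mm, tilt under 0.03 rad) on the tray, both holes centred on their pins within 1.5 mm; the clamp's handle is past its dead point at its stop (joint above 2.54 rad) and the rubber foot presses the plate with more than 8 N (horizontal distance between hole_a and pin_a below 0.0015 m and horizontal distance between hole_b and pin_b below 0.0015 m and z of backing_plate in the frame of seat between -0.0015 and 0.0015 m and angle between backing_plate's own z axis and vertical below 0.03 rad and value of joint clamp_handle above 2.54 rad and contact force between clamp_foot and backing_plate above 8 N and linear speed of backing_plate below 0.02 m/s); the robot touches nothing.
It fails at once if a bystander (pale box, petri dish, hex key) is pushed more than 20 mm (distance of any of grid_box, petri_dish, hex_key from where it was at the start of the episode above 0.02 m).
It fails at once if the plate is hammered or forced onto the jig (over 80 N) (contact force between backing_plate and jig above 80 N).
It also fails if it takes over 56 s, if anything falls off the work surface, if the arm or the gripper's body presses on something with over 40 N, if the wrist force passes 120 N, or if a joint passes its speed limit or range.

### The arm

A 6-joint arm with a two-finger parallel gripper is mounted at the origin on a cart in front of the work surface, level with it; the furniture and walls round the work are solid. World frame = base frame: x ahead of the robot, y to its left, z up, the work surface at z = 0. Lengths are in m, angles in rad, forces in N, time in s.
With the tool pointing down it reaches from about 0.3 to 0.875 m from the base axis. Payload 6.4 kg.
Tool frame: the origin (TCP) lies at the very end of the fingers, on their centre line; the grasp point (between the pads) lies 19 mm behind it; z points along the fingers, y is the line along which they close (so a half turn about z gives the same grasp; the last joint's range is limited). The gripper opens to 85 mm and grips with 20 to 120 N. Pads are 22 mm wide; open, the fingers measure 114 mm over their backs; the gripper's body (76 mm by 85 mm) begins 54 mm behind the grasp point. The pads swing forward as they close: fully open they stand 13 mm farther back than shut.
Start: joints at [-1.427, 0.181, 1.607, -0, 1.354, -0.206], TCP at [0.197, -0.54, 0.231] pointing down, gripper open.
Joint ranges: [-2.99, 2.99], [-0.89, 2.07], [0.3, 2.58], [-1.14, 4.28], [0, 2.63], [-3.12, 3.12]. Speed limits (rad/s): [2.57, 2.57, 3.01, 3.14, 3.14, 3.14].

### API

Orientations are given as a unit quaternion [w, x, y, z].
In Python, from bench import ctrl, camrig, job gives the robot as it stands (ctrl), with the cameras (camrig) and the job (job).
- The arm moves only by the tool nudge_tcp, called after "Emit:" by a JSON object that holds its "method" and its "body", one argument or row to a line. Schema: {"type":"object","properties":{"rows":{"type":"object","properties":{"sx":{"type":"array","items":{"type":"number"},"minItems":1,"maxItems":10},"sy":{"type":"array","items":{"type":"number"},"minItems":1,"maxItems":10},"sz":{"type":"array","items":{"type":"number"},"minItems":1,"maxItems":10},"rx":{"type":"array","items":{"type":"number"},"minItems":1,"maxItems":10},"ry":{"type":"array","items":{"type":"number"},"minItems":1,"maxItems":10},"rz":{"type":"array","items":{"type":"number"},"minItems":1,"maxItems":10},"finger_gap":{"type":"array","items":{"type":"number"},"minItems":1,"maxItems":10}},"additionalProperties":false,"required":["sx","sy","sz","rx","ry","rz","finger_gap"]},"only":{"type":"string"},"quiet":{"type":"boolean"},"lines":{"type":"string"}},"required":["rows"],"additionalProperties":false}. rows is an object with one list for each field, all of the same length, 1 to 10, a row being the entries at one place: sx, sy, sz (the shift in a scale on which 1.0 is 1 m), rx, ry, rz (a rotation vector in parts of the range, where 1.0 means pi/2 rad), finger_gap (the opening from 0.0 (shut) to 1.0 (fully open)); each row is the pose to reach, as a shift and turn from the pose commanded when the call began, along the tool's axes at that moment; what a row does not reach only later rows make up. A row lasts 1/8 s, in which the tool goes at most 0.0625 m and 0.188 rad, less where a joint would pass 70% of its speed; a pose out of reach is approached as far as the arm can. The fingers move at their own pace and stop on an object; the grip force is fixed at half the most. Time passes only in rows, so rows that do not move let the fingers close. The tool returns the time, the measured TCP pose, the force, the opening and the grip force at its end. only (a regular expression) keeps the lines of the reply that match it, lines (a string "A,B") keeps lines A to B, and quiet returns only ok. Shift and turn numbers lie between -1 and 1, and a call with a number outside is refused. Input that does not fit is refused with a message, and nothing moves.
- ctrl.get_obs(): the state, without advancing time (a new reading comes with each control period).
- camrig.camera(name): name is "scene" or "top" or "wrist"; returns the picture (384x512x3 uint8, blue, green, red); there is no depth.
- camrig.camera_params(name): a dict with "fovy" (degrees; the focal length in pixels is half the picture's height over the tangent of half this angle, whatever the lens; pixels are square), "cx", "cy" (the principal point, pixels), "view" (4x4, takes a point from world to camera coordinates). Camera axes: x right, y up, looking along -z (the intrinsics and any distortion apply to the point x, -y, -z); pixel columns grow to the right and rows downward; lengths in m; the calibration is good to about 2 mm. A picture is of the moment at which its call begins: read the wrist's pose just before it. camera_params takes no time and is no camera call; for the wrist camera it gives the pose at the moment of the call.
- job.hand_in(): hands the job in; it is judged then, once.
The state is a dict: "time_s": time; "q": joint angles; "dq": joint speeds; "joint_efforts": joint torques, N m; "eef_pos": TCP position; "eef_rot": TCP orientation; "wrist_force": force on the tool from outside, world axes, zero at the start; "torque": the same for the moment, N m; "opening": opening from 0.0 (shut) to 1.0 (fully open); "grasp_force": force on a finger pad.
Only numpy, scipy, OpenCV 4.12 (cv2) and the standard library are available. Lean on these libraries where they do the work, as an engineer would, in place of code of your own. Each camera call takes 0.05 s, during which the arm holds its last target. There are 200 camera calls.

## Working session

There is one attempt and no reset: what is moved stays moved. The work goes in short steps, Python scripts to look and compute and a tool call to move; the robot and the scene stay as the last step left them, time stands still between calls to the robot, and variables do not carry over. Pictures are saved under pics/ and viewed, at most 10 in all, crops included, and the job is handed in when it is done.

```bash
ls; mkdir -p pics; python3 - <<'E'
from bench import ctrl, camrig, job
import cv2,numpy as np
np.set_printoptions(precision=4,suppress=True)
o=ctrl.get_obs();print({k:o[k] for k in('time_s','eef_pos','eef_rot','opening')})
for n in("scene","top","wrist"):
    p=camrig.camera_params(n);print(n,{k:v for k,v in p.items()})
    cv2.imwrite(f"pics/{n}0.png",camrig.camera(n))
E
```

```text
bench.py
pics
{'time_s': 0.0, 'eef_pos': array([ 0.197 , -0.5396,  0.2304]), 'eef_rot': array([-0.0009,  0.9847,  0.174 ,  0.    ]), 'opening': 0.99815816756732}
scene {'fovy': 47.521486696036455, 'cx': 253.71522270542815, 'cy': 191.28595648329863, 'view': array([[-0.547 , -0.837 ,  0.0158,  0.4207],
       [ 0.5625, -0.3535,  0.7475, -0.3239],
       [-0.6201,  0.4177,  0.6641, -0.7649],
       [ 0.    ,  0.    ,  0.    ,  1.    ]])}
top {'fovy': 46.172975560321305, 'cx': 248.11718179595394, 'cy': 192.3008936185077, 'view': array([[ 0.0123, -0.9997,  0.0188,  0.144 ],
       [ 0.9954,  0.014 ,  0.0944, -0.5144],
       [-0.0946,  0.0176,  0.9954, -1.2192],
       [ 0.    ,  0.    ,  0.    ,  1.    ]])}
wrist {'fovy': 68.6868835774797, 'cx': 259.12123227703364, 'cy': 192.59415199975723, 'view': array([[ 0.3436, -0.9391, -0.0012, -0.5742],
       [ 0.8872,  0.3251, -0.3275,  0.0428],
       [ 0.308 ,  0.1115,  0.9448, -0.3803],
       [ 0.    ,  0.    ,  0.    ,  1.    ]])}
```

View pics/top0.png

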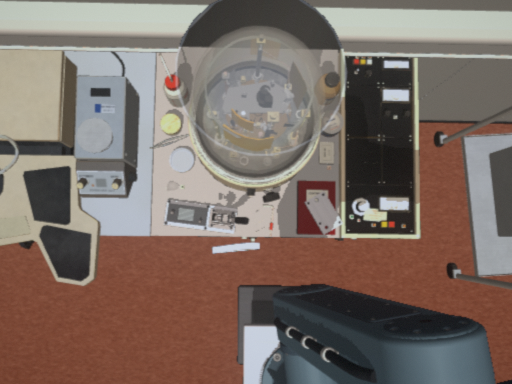

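View pics/scene0.png

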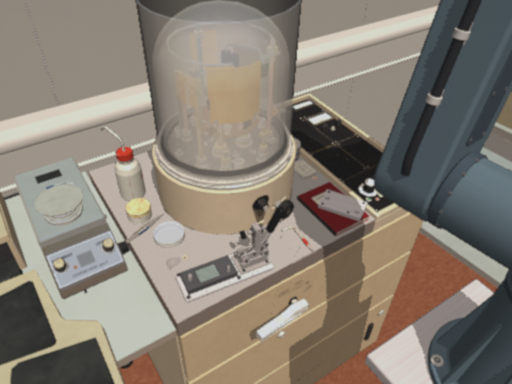

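The top view shows the jig with its tray around (187,213) and its clamp around (235,220). The plate is on the red notebook around (322,211), the hex key near (270,210), the petri dish at (182,160) and the grid box at (327,152). The scene view shows the same, with the clamp open.

```bash
cat > h.py <<'E'
from bench import ctrl, camrig, job
import cv2,numpy as np
from scipy.spatial.transform import Rotation as R
np.set_printoptions(precision=4,suppress=True)
def K(p): 
    f=192/np.tan(np.radians(p['fovy']/2)); return f,p['cx'],p['cy']
def ray(p,u,v):
    f,cx,cy=K(p); V=np.array(p['view']); Rm=V[:3,:3]; c=-Rm.T@V[:3,3]
    return c,Rm.T@np.array([(u-cx)/f,-(v-cy)/f,-1.])
def onz(p,u,v,z):
    c,d=ray(p,u,v); return c+d*(z-c[2])/d[2]
def proj(p,X):
    f,cx,cy=K(p);V=np.array(p['view']);x=V[:3,:3]@np.array(X,float)+V[:3,3]
    return np.array([cx-f*x[0]/x[2],cy+f*x[1]/x[2]])
def Rt(o): return R.from_quat(np.roll(o['eef_rot'],-1))
def goal(pos,rot=None):
    "shift and rotvec in tool axes from measured pose"
    o=ctrl.get_obs();r=Rt(o)
    d=r.inv().apply(np.array(pos)-o['eef_pos']); w=np.zeros(3) if rot is None else (r.inv()*rot).as_rotvec()
    return d,w
def down(yaw,lean=0):
    "tool z down, tool y horizontal direction at angle yaw"
    y=np.array([np.cos(yaw),np.sin(yaw),0]);z=np.array([0,0,-1.]);return R.from_matrix(np.c_[np.cross(y,z),y,z])
def shot(n,name=None):
    o=ctrl.get_obs();p=camrig.camera_params(n);im=camrig.camera(n)
    if name: cv2.imwrite(f'pics/{name}.png',im); np.save(f'pics/{name}.npy',p,allow_pickle=True)
    return p,im
def load(name): return np.load(f'pics/{name}.npy',allow_pickle=True).item(),cv2.imread(f'pics/{name}.png')
E
python3 - <<'E'
from h import *
p=camrig.camera_params('top')
for n,u,v,z in(('plate',322,211,.022),('tray',187,213,.024),('clampend',243,220,.1),('hex',270,210,0),('box',327,152,.01),('jar',192,225,.01)): print(n,onz(p,u,v,z))
o=ctrl.get_obs();w=camrig.camera_params('wrist');V=w['view'];c=-V[:3,:3].T@V[:3,3]
print('cam in tool',Rt(o).inv().apply(c-o['eef_pos']),'axis',Rt(o).inv().apply(-V[2,:3]),Rt(o).as_matrix())
im=cv2.imread('pics/top0.png')[140:240,150:345]
cv2.imwrite('pics/c1.png',cv2.resize(im,None,fx=4,fy=4,interpolation=2))
E
```

```text
plate [ 0.4636 -0.0536  0.022 ]
tray [0.4531 0.3174 0.024 ]
clampend [0.4334 0.1644 0.1   ]
hex [0.4657 0.0885 0.    ]
box [ 0.631  -0.0705  0.01  ]
jar [0.4208 0.3044 0.01  ]
cam in tool [ 0.0846 -0.0002 -0.1421] axis [-0.3279  0.0006  0.9447] [[ 0.9394  0.3427 -0.0001]
 [ 0.3427 -0.9394  0.0013]
 [ 0.0003 -0.0013 -1.    ]]
```

View pics/c1.png

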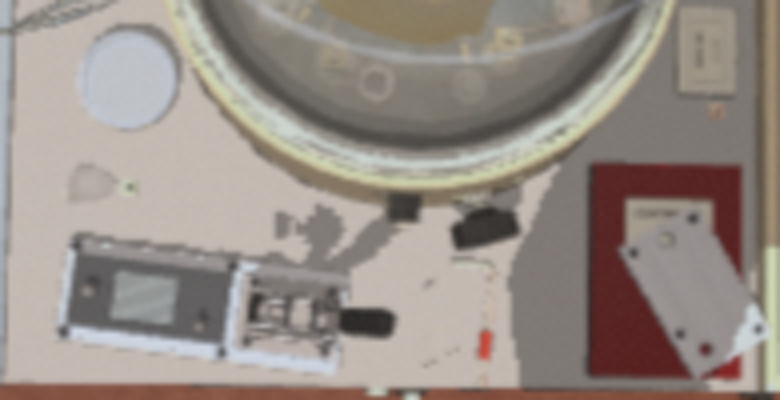

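The crop shows hole_a at about (667,240) and hole_b at about (706,349), which is (316.8,200) and (326.5,227) in full-picture pixels. The plate's x axis is therefore at about -150° world. The pins are near (88,285) and (200,322), and the jig's x axis is at about -98°.

```bash
python3 - <<'E'
from h import *
p=camrig.camera_params('top')
a=onz(p,316.8,200,.022)[:2];b=onz(p,326.5,227.2,.022)[:2]
print(a,b,np.linalg.norm(a-b))
yaw=np.arctan2(*(b-a)[::-1])+np.arctan2(14,78);print(np.degrees(yaw))
print(goal([.455,-.06,.20],down(yaw+np.pi/2)))
E
```

```text
[ 0.4939 -0.0393] [ 0.4192 -0.0659] 0.0792141251058952
-150.21657152319938
(array([ 0.4068, -0.3623,  0.0312]), array([-0.0012, -0.0004, -0.17  ]))
```

Units first: turns go in shares of pi/2 rad. So -0.17 rad / 1.5708 = -0.1082.

Emit:
{"method": "nudge_tcp", "body": {
  "rows": {"sx": [0.4068,0.4068,0.4068,0.4068,0.4068,0.4068,0.4068,0.4068,0.4068,0.4068],"sy": [-0.3623,-0.3623,-0.3623,-0.3623,-0.3623,-0.3623,-0.3623,-0.3623,-0.3623,-0.3623],"sz": [0.03,0.03,0.03,0.03,0.03,0.03,0.03,0.03,0.03,0.06],"rx": [-0.0006,-0.0006,-0.0006,-0.0006,-0.0006,-0.0006,-0.0006,-0.0006,-0.0006,-0.0006],"ry": [0,0,0,0,0,0,0,0,0,0],"rz": [-0.1082,-0.1082,-0.1082,-0.1082,-0.1082,-0.1082,-0.1082,-0.1082,-0.1082,-0.1082],"finger_gap": [1,1,1,1,1,1,1,1,1,1]}
}}

```text
time_s: 1.4
eef_pos: [0.4576, -0.0581, 0.1727]
eef_rot: [0.002, 0.966, 0.259, 0.002]
wrist_force: [-0.3, -1.4, -0.2]
opening: 0.999
grasp_force: 0.0
```

Emit:
{"method": "nudge_tcp", "body": {
  "rows": {"sx": [0,0],"sy": [0,0],"sz": [0.03,0.03],"rx": [0,0],"ry": [0,0],"rz": [0,0],"finger_gap": [1,1]}
}}

```text
time_s: 1.65
eef_pos: [0.4531, -0.0594, 0.1391]
eef_rot: [-0.001, 0.966, 0.257, -0.002]
wrist_force: [-0.5, 0.7, 0.3]
opening: 0.999
grasp_force: 0.0
```

```bash
python3 - <<'E'
from h import *
p,im=shot('wrist','w1'); print(ctrl.get_obs()['eef_pos'],proj(p,[.4939,-.0393,.022]),proj(p,[.4192,-.0659,.022]))
E
```

```text
[ 0.4544 -0.0601  0.1408] [262.6825 139.9397] [248.3476 217.7362]
```

View pics/w1.png

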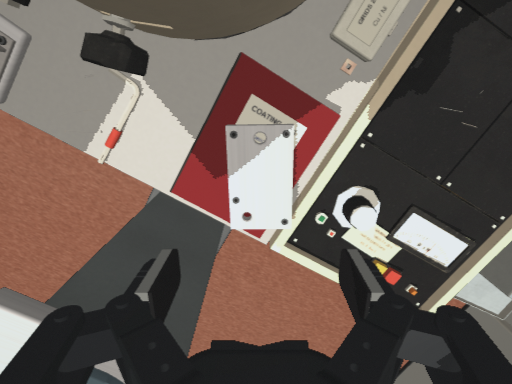

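The wrist view shows the plate upright on the red notebook. hole_a is at about (260,138) and hole_b at about (247,216). The fingers are at the lower left and right, around (160,280) and (355,280).

```bash
python3 - <<'E'
from h import *
p,im=load('w1'); 
# plate mask: low-saturation bright pixels, region near the plate
hsv=cv2.cvtColor(im,cv2.COLOR_BGR2HSV)
def blob(u,v,r=9):
    g=cv2.cvtColor(im,cv2.COLOR_BGR2GRAY)[v-r:v+r+1,u-r:u+r+1]; s=hsv[v-r:v+r+1,u-r:u+r+1,1]
    return g,s
for u,v in((260,138),(247,216)):
    g,s=blob(u,v);print(g);
print(blob(247,216)[1])
print('tcp px',proj(p,ctrl.get_obs()['eef_pos']))
E
```

```text
[[169 170 172 169 169 169 168 169 169 168 169 169 167 166 164 164 166 166
  165]
 [169 171 171 169 169 169 168 168 169 168 169 168 168 166 164 164 165 166
  165]
 [169 171 171 170 169 169 161 148 147 146 150 162 168 165 164 164 165 167
  166]
 [169 171 171 170 163 143 139 151 150 149 145 136 143 158 165 164 166 167
  165]
 [169 170 171 164 149 147 163 180 180 179 179 173 150 130 151 164 166 166
  165]
 [169 171 166 151 155 176 181 182 182 182 182 181 179 160 135 159 165 166
  166]
 [169 168 157 142 151 173 180 181 182 182 182 182 182 171 148 153 165 166
  165]
 [169 165 154 153 157 153 169 175 180 183 183 182 183 181 163 138 160 166
  165]
 [169 163 149 141 139 131 134 150 168 177 180 182 183 182 167 143 155 166
  165]
 [168 163 145 130 134 122 109 126 144 160 170 178 181 182 160 128 155 166
  165]
 [168 164 147 146 159 141 143 137 137 142 155 169 176 172 149 133 156 166
  166]
 [168 166 151 138 158 168 156 145 145 146 140 155 151 140 129 145 161 166
  165]
 [167 167 161 142 127 161 178 170 156 152 146 153 162 126 126 153 165 166
  165]
 [168 168 168 153 125 121 147 172 178 166 145 1
[... 2846 characters left out ...]
3   3   5   7   6
    9]
 [ 11  10   9   8   4  12  12  14  12  12  12  12  14  13   3   5   7   6
   10]
 [ 10  11  10   9   6  14  14  14  12  12  10  12  14   5   6   7   7   6
    9]
 [ 10  11  10   9   8   5  13  15  15  14  14  16   9   4   7   7   5   7
    8]
 [ 11  10  10   9   8   8   7   4   8   8   4   5   8   7   5   7   5   7
    9]
 [ 11  11  10   9   8   9   8   7   5   7   9   8   9   9   7   7   7   8
    9]
 [ 11  11   9   9   8   9   8   7   7   8   9   9   8   8   7   7   7   6
   10]
 [ 10  10  10   9   8   9   9   7   7   6   8   9   8   8   5   7   7   6
    9]
 [ 10  11   9   9   8   8   9   7   7   7   9   9   9   8   5   7   7   8
   10]]
tcp px [261.2625 250.838 ]
```

```bash
python3 - <<'E'
from h import *
p,im=load('w1'); t=cv2.imread('pics/top0.png');pt=camrig.camera_params('top')
A=onz(p,259.6,137.7,.022);B=onz(p,246.6,216.3,.022);d=(B-A)[:2]
yaw=np.arctan2(d[1],d[0])+np.arctan2(14,78);c,s=np.cos(yaw),np.sin(yaw)
C=A[:2]+np.array([c,s])*40
print('plate',C,np.degrees(yaw),np.linalg.norm(d))
a=cv2.resize(t[175:240,325:425],None,fx=6,fy=6,interpolation=cv2.INTER_CUBIC)[:390,:]
b=cv2.resize(im[110:300,250:450],None,fx=2,fy=2,interpolation=2)
can=np.zeros((400,800,3),np.uint8);can[:380,:400]=b;can[:260,400:800]=cv2.resize(a,(400,260));cv2.imwrite('pics/c2.png',can)
E
```

```text
plate [-33.9339 -20.4   ] -149.3957814272942 0.07955701057796623
```

View pics/c2.png

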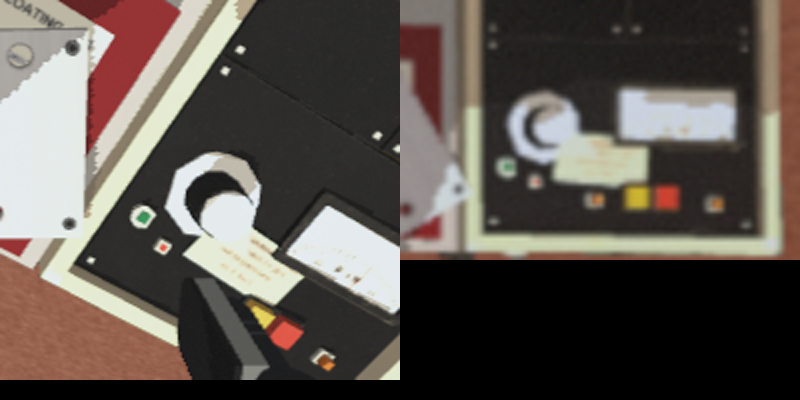

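The crop shows the panel's corner screw at wrist (295.5,240) / top (348.2,230.2), and the edge screws at wrist (362.5,145.5) / top (348,186.2).

```bash
cat >> h.py <<'E'
def tri(p1,a,p2,b):
    c1,d1=ray(p1,*a);c2,d2=ray(p2,*b)
    s=np.linalg.lstsq(np.c_[d1,-d2],c2-c1,rcond=None)[0];x=c1+d1*s[0];y=c2+d2*s[1];return (x+y)/2,np.linalg.norm(x-y)
E
python3 - <<'E'
from h import *
p,im=load('w1');pt=camrig.camera_params('top')
for a,b in(((295.5,240),(348.25,230.25)),((362.5,145.5),(348,186.25)),((370,134.5),(348,182)),((259.6,137.7),(316.8,200)),((246.6,216.3),(326.5,227.2))): print(tri(p,a,pt,b))
A=onz(p,259.6,137.7,.022);yaw=np.radians(-149.4);ex=np.array([np.cos(yaw),np.sin(yaw)])
C=A[:2]+ex*.04;G=C-ex*.0125;print(C,G)
print(goal([*G,.10],down(yaw+np.pi/2)),'left to go down')
for u,v in((310,180),(322,165),(330,150)): 
  for z in(.0,.02):
    X=onz(p,u,v,z)[:2]-G;print('frame edge rel G in plate xy',z,X@ex,X@np.array([-ex[1],ex[0]]))
E
```

```text
(array([ 0.4117, -0.1311, -0.0025]), np.float64(0.0013858874983171566))
(array([ 0.5363, -0.1329, -0.0059]), np.float64(0.000267370906296302))
(array([ 0.549 , -0.1338, -0.0087]), np.float64(0.00020351241039744756))
(array([ 0.4942, -0.037 ,  0.0269]), np.float64(0.0032585706831554464))
(array([ 0.4193, -0.0649,  0.0213]), np.float64(0.0022368201788600587))
[ 0.4598 -0.0562] [ 0.4706 -0.0498]
(array([ 0.0192, -0.0008,  0.0407]), array([-0.001 ,  0.0016, -0.0142])) left to go down
frame edge rel G in plate xy 0.0 0.020094332312005955 0.051933499785137505
frame edge rel G in plate xy 0.02 0.01402084908192966 0.04829821020026711
frame edge rel G in plate xy 0.0 0.0042095551705683305 0.06345423320771902
frame edge rel G in plate xy 0.02 -0.0007331666325938249 0.058998837627780396
frame edge rel G in plate xy 0.0 -0.011155330749686727 0.0705446432653804
frame edge rel G in plate xy 0.02 -0.01500429969922935 0.06558451525370429
```

Converted, -0.0142 rad / 1.5708 = -0.009.

Emit:
{"method": "nudge_tcp", "body": {
  "rows": {"sx": [0.0192,0.0192,0.0192,0.0192],"sy": [-0.0008,-0.0008,-0.0008,-0.0008],"sz": [0.04,0.07,0.09,0.09],"rx": [-0.0006,-0.0006,-0.0006,-0.0006],"ry": [0.001,0.001,0.001,0.001],"rz": [-0.009,-0.009,-0.009,-0.009],"finger_gap": [1,1,1,1]}
}}

```text
time_s: 2.2
eef_pos: [0.4712, -0.0505, 0.0513]
eef_rot: [0.0, 0.965, 0.264, 0.0]
wrist_force: [-0.1, -0.0, 0.6]
opening: 1.001
grasp_force: 0.0
```

```bash
python3 - <<'E'
from h import *
yaw=np.radians(-149.4)
print(goal([.4706,-.0498,.007],down(yaw+np.pi/2)))
E
```

```text
(array([-0.0002, -0.0009,  0.0443]), array([ 0.001 , -0.0007, -0.0006]))
```

Emit:
{"method": "nudge_tcp", "body": {
  "rows": {"sx": [0,0,0,0],"sy": [0,0,0,0],"sz": [0.02,0.034,0.044,0.044],"rx": [0,0,0,0],"ry": [0,0,0,0],"rz": [0,0,0,0],"finger_gap": [1,1,1,1]}
}}

```text
time_s: 2.7
eef_pos: [0.4712, -0.0503, 0.007]
eef_rot: [0.0, 0.965, 0.264, 0.001]
wrist_force: [0.1, 0.3, -0.0]
opening: 1.0
grasp_force: 0.0
```

Emit:
{"method": "nudge_tcp", "body": {
  "rows": {"sx": [0,0,0,0,0,0],"sy": [0,0,0,0,0,0],"sz": [0,0,0,0,0,0],"rx": [0,0,0,0,0,0],"ry": [0,0,0,0,0,0],"rz": [0,0,0,0,0,0],"finger_gap": [0.72,0.72,0.6,0.5,0.5,0.5]}
}}

```text
time_s: 3.45
eef_pos: [0.4719, -0.0504, 0.0084]
eef_rot: [0.001, 0.965, 0.264, 0.001]
wrist_force: [-3.7, 1.4, 9.3]
opening: 0.701
grasp_force: 63.7
```

Emit:
{"method": "nudge_tcp", "body": {
  "rows": {"sx": [0,0,0,0,0],"sy": [0,0,0,0,0],"sz": [-0.03,-0.08,-0.14,-0.2,-0.21],"rx": [0,0,0,0,0],"ry": [0,0,0,0,0],"rz": [0,0,0,0,0],"finger_gap": [0.5,0.5,0.5,0.5,0.5]}
}}

```text
time_s: 4.08
eef_pos: [0.4736, -0.051, 0.2224]
eef_rot: [0.004, 0.965, 0.264, 0.005]
wrist_force: [0.6, 0.4, -0.4]
opening: 0.705
grasp_force: 66.9
```

```bash
python3 - <<'E'
from h import *
p=camrig.camera_params('top')
a=onz(p,150+88/4,140+285/4,.041);b=onz(p,150+200/4,140+322/4,.041)
d=(b-a)[:2];yaw=np.arctan2(d[1],d[0])+np.arctan2(14,78);ex=np.array([np.cos(yaw),np.sin(yaw)])
C=a[:2]+ex*.04;print(a,b,np.linalg.norm(d),C,np.degrees(yaw))
V=C+ex*.07;print(V)
o=ctrl.get_obs();r=Rt(o)
print(goal([.41,.13,.22],down(yaw+np.pi/2)),goal([*V,.22],down(yaw+np.pi/2)))
p,im=shot('wrist','w2')
E
```

```text
[0.4565 0.3559 0.041 ] [0.4325 0.2799 0.041 ] 0.07964567127191419 [0.4514 0.3162] -97.31900509901624
[0.4425 0.2468]
(array([ 0.0374, -0.1882,  0.0009]), array([ 0.0121, -0.0027, -0.9088])) (array([ 0.1248, -0.2721,  0.0008]), array([ 0.0121, -0.0027, -0.9088]))
```

View pics/w2.png

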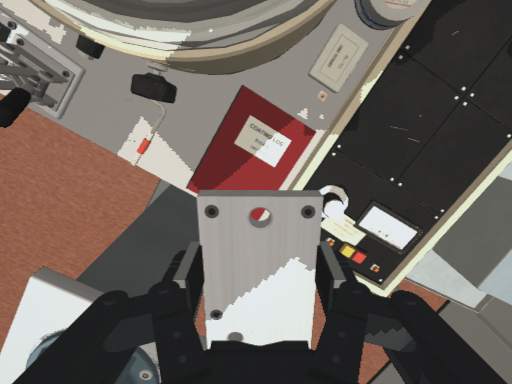

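The plate is held level and straight. hole_a is visible at (260,216) and hole_b partly at (237,338).

Converted, -0.9088 rad / 1.5708 = -0.5786.

Emit:
{"method": "nudge_tcp", "body": {
  "rows": {"sx": [0.037,0.037,0.037,0.037,0.1248,0.1248,0.1248,0.1248],"sy": [-0.188,-0.188,-0.188,-0.188,-0.2721,-0.2721,-0.2721,-0.2721],"sz": [0,0,0,0,0,0,0,0],"rx": [0,0,0,0,0,0,0,0],"ry": [0,0,0,0,0,0,0,0],"rz": [-0.5786,-0.5786,-0.5786,-0.5786,-0.5786,-0.5786,-0.5786,-0.5786],"finger_gap": [0.5,0.5,0.5,0.5,0.5,0.5,0.5,0.5]}
}}

```text
time_s: 5.12
eef_pos: [0.4386, 0.2472, 0.2148]
eef_rot: [0.0, 0.751, 0.661, -0.001]
wrist_force: [0.2, 0.0, -1.6]
opening: 0.7
grasp_force: 66.8
```

```bash
python3 - <<'E'
from h import *
p,im=shot('wrist','w3');print(ctrl.get_obs()['eef_pos'],ctrl.get_obs()['wrist_force'])
for X in([.4565,.3559,.041],[.4325,.2799,.041]): print(proj(p,X))
E
```

```text
[0.4389 0.2467 0.2154] [ 0.1891 -0.4939 -1.6111]
[263.2585  68.4863]
[250.2298 144.5613]
```

View pics/w3.png

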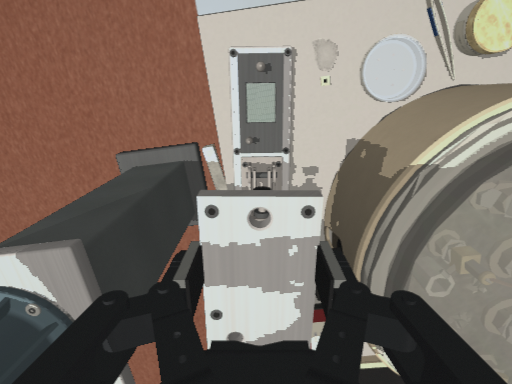

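The plate is held at the bottom of the picture, with hole_a at (260,216). The jig's tray is above it: pin_a at about (263,67), pin_b at about (249,141), the open clamp behind the plate's front edge.

```bash
python3 - <<'E'
from h import *
p,im=load('w3');g=cv2.cvtColor(im,cv2.COLOR_BGR2GRAY)
print(g[58:78,253:275]);print(g[131:150,240:260]);print(g[205:229,247:275:1])
E
```

```text
[[ 95  95  97  97  95  94  94  97  97  96  94  94  96  94  95  98  98  96
   94  95  96  95]
 [ 95  95  97  97  96  94  95  97  97  95  95  93  94  94  96  98  98  96
   94  95  95  96]
 [ 95  95  97  98  95  94  95  97  96  96  94  94  94  93  96  98  98  96
   94  95  95  95]
 [ 95  94  97  98  94  93  96  98  95  92  91  93  94  94  96  98  97  97
   94  96  96  95]
 [ 95  95  97  98 102 124 136 127 118 107  94  93  94  94  96  97  98  97
   94  95  95  95]
 [ 95  95  97 103 126 145 144 136 125 113 101  92  93  95  87  70  70  80
   94  95  96  96]
 [ 95  95  97 116 143 150 152 150 135 111 103  89  70  69  68  66  66  79
   94  95  96  95]
 [ 95  94  98 118 145 151 165 179 161 109 101  89  67  65  66  66  66  78
   95  94  95  96]
 [ 95  95 100 121 141 144 155 162 141 103  96  87  70  65  65  66  66  67
   79  94  95  95]
 [ 94  94  97 114 134 137 136 131 116 101  92  83  69  65  65  67  66  65
   77  94  95  96]
 [ 94  94  93 102 123 130 128 120 109  98  89  78  64  64  64  66  66  65
   77  95  95  96]
 [ 94  94  96  97 105 120 121 113 103  94  83  70  65  65  65  66  66  65
   
[... 4485 characters left out ...]
210 181 165 141  90  93  94  97  97  98  99  99  98 102 108 113 116 119
  122 124 127 144 180 204 208 215 217 217]
 [218 201 167 159 128  92  94  96  97  98  98  99 100 104 109 113 116 119
  122 124 135 171 203 206 212 216 217 217]
 [218 210 182 168 160 129  94  95  97  98  98  99 101 105 109 113 117 119
  122 140 180 203 204 208 214 216 217 217]
 [218 218 210 185 171 171 157 122  97  98  98  99 102 105 109 113 116 119
  138 179 204 205 208 214 216 216 217 217]
 [219 218 218 207 181 176 176 176 169 144 111  99 102 104 110 131 156 175
  200 202 204 206 212 216 216 216 217 217]
 [218 218 218 217 210 190 180 182 183 182 182 184 180 177 192 195 199 202
  205 207 213 214 215 216 216 216 217 217]]
```

```bash
python3 - <<'E'
from h import *
p,im=load('w3');o=ctrl.get_obs();r=Rt(o);T=o['eef_pos']
a=onz(p,260.0,65.3,.041);b=onz(p,248.0,141.2,.041);d=(b-a)[:2]
yaw=np.arctan2(d[1],d[0])+np.arctan2(14,78);print(a,b,np.linalg.norm(d),np.degrees(yaw))
h=onz(p,259.7,217.3,T[2]+.0136);ht=r.inv().apply(h-T);print('hole in tool',ht)
e1=onz(p,211,212,T[2]+.0136);e2=onz(p,308,212,T[2]+.0136);y=(e2-e1)[:2];print('plate y dir deg',np.degrees(np.arctan2(y[1],y[0])),'tool y',np.degrees(np.arctan2(*r.as_matrix()[1::-1,1])),np.linalg.norm(y))
rot=down(yaw+np.pi/2)
for hy in(ht[1],0):
    off=rot.apply([ht[0],hy,0]);X=a[:2]-off[:2]
    print(X,goal([*X,.0],rot))
E
```

```text
[0.4535 0.3593 0.041 ] [0.4305 0.2839 0.041 ] 0.07879832180692464 -96.79936589955727
hole in tool [ 0.0278 -0.0001 -0.0137]
plate y dir deg -7.190482066582719 tool y -7.349874745039566 0.04789392588631968
[0.4503 0.3317] (array([0.0863, 0.0005, 0.2152]), array([-0.0003,  0.0023, -0.0096]))
[0.4503 0.3317] (array([0.0863, 0.0005, 0.2152]), array([-0.0003,  0.0023, -0.0096]))
```

Converted, -0.0096 rad / 1.5708 = -0.0061.

Emit:
{"method": "nudge_tcp", "body": {
  "rows": {"sx": [0.045,0.0863,0.0863,0.0863,0.0863,0.0863,0.0863],"sy": [0,0.0005,0.0005,0.0005,0.0005,0.0005,0.0005],"sz": [0,0,0.05,0.1,0.14,0.155,0.155],"rx": [0,0,0,0,0,0,0],"ry": [0,0.0015,0.0015,0.0015,0.0015,0.0015,0.0015],"rz": [-0.0061,-0.0061,-0.0061,-0.0061,-0.0061,-0.0061,-0.0061],"finger_gap": [0.5,0.5,0.5,0.5,0.5,0.5,0.5]}
}}

```text
time_s: 6.05
eef_pos: [0.4517, 0.332, 0.0615]
eef_rot: [0.0, 0.748, 0.664, 0.001]
wrist_force: [-0.8, 0.1, -0.9]
opening: 0.701
grasp_force: 66.8
```

```bash
python3 - <<'E'
from h import *
p,im=shot('wrist','w4');o=ctrl.get_obs();print(o['eef_pos'],Rt(o).as_matrix()[:,1])
s,ims=shot('scene','s4')
print(proj(p,[.4535,.3593,.041]))
can=np.zeros((480,800,3),np.uint8)
u,v=map(int,proj(s,o['eef_pos']));print(u,v)
can[:,:400]=cv2.resize(im[150:246,220:300],(400,480),interpolation=2)
x0,y0=u-60,v-60;can[:,400:]=cv2.resize(ims[y0:y0+120,x0:x0+100],(400,480),interpolation=2);print(x0,y0)
cv2.imwrite('pics/c4.png',can)
E
```

```text
[0.4527 0.3326 0.0629] [ 0.9929 -0.1192  0.0034]
[256.6252 193.9659]
201 261
141 201
```

View pics/c4.png

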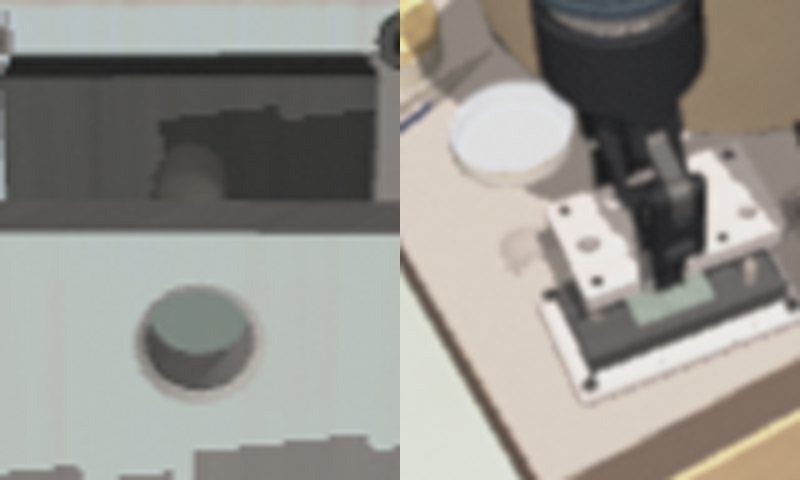

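The left crop (wrist) shows hole_a at about (259.4,218), with the pin_a body just beyond the plate's front edge at column 257.7. The right crop (scene) shows the plate above the tray, lined up lengthwise, with both pins below it.

Emit:
{"method": "nudge_tcp", "body": {
  "rows": {"sx": [0,0],"sy": [0,0],"sz": [0,0],"rx": [0,0],"ry": [0,0],"rz": [0,0],"finger_gap": [0.5,0.5]}
}}

```text
time_s: 6.4
eef_pos: [0.4526, 0.3334, 0.0632]
eef_rot: [0.001, 0.748, 0.664, 0.002]
wrist_force: [0.7, -0.4, -1.3]
opening: 0.703
grasp_force: 66.8
```

```bash
python3 - <<'E'
from h import *
o=ctrl.get_obs();print(o['eef_pos'],o['dq'])
rot=down(np.radians(-96.8+90));a=np.array([.4535,.3593]);X=a-rot.apply([.0278,0,0])[:2];print(goal([*X,.045],rot))
E
```

```text
[0.4526 0.3334 0.0632] [ 0.0017  0.0069  0.005  -0.0006 -0.002  -0.0017]
(array([-0.002 , -0.0023,  0.0182]), array([ 0.0044, -0.0028,  0.0004]))
```

```bash
python3 - <<'E'
from h import *
p,im=load('w4');g=cv2.cvtColor(im,cv2.COLOR_BGR2GRAY);print(g[174:192,246:270])
for z in(.024,.034,.041): 
  X=[.4535,.3593,z];print(proj(p,X))
s,ims=load('s4');gs=cv2.cvtColor(ims,cv2.COLOR_BGR2GRAY);print(gs[257:280,222:236])
for X in([.4535,.3593,.041],[.4535,.3593,.024],[.4305,.2839,.041],[.4305,.2839,.024]):print(proj(s,X))
E
```

```text
[[79 81 80 82 82 73 57 57 57 56 54 54 55 54 55 54 53 54 54 53 53 53 54 55]
 [80 80 80 82 83 73 54 54 54 54 55 56 55 55 54 55 53 54 54 53 54 54 55 55]
 [79 79 81 82 83 73 54 54 53 53 54 55 55 54 54 54 54 53 53 53 53 55 54 55]
 [80 80 81 82 83 81 71 54 54 53 55 55 55 54 54 55 54 54 53 53 54 55 54 54]
 [80 80 81 82 84 82 73 54 54 54 57 60 58 56 54 54 54 54 54 53 54 54 54 54]
 [79 80 81 82 82 82 73 55 61 65 68 69 68 66 64 61 53 53 54 53 53 54 54 55]
 [80 79 81 82 83 81 74 62 67 69 70 70 70 69 69 66 61 55 54 54 54 54 54 54]
 [80 80 81 82 83 84 79 66 68 70 71 71 70 70 70 69 67 62 55 53 54 53 54 55]
 [80 80 81 81 84 77 65 68 70 71 72 72 72 71 70 69 67 64 58 53 53 54 54 55]
 [79 80 81 82 82 74 65 69 71 71 72 73 73 71 70 68 68 65 60 53 55 53 54 55]
 [80 80 81 82 78 67 66 71 74 75 76 77 77 75 75 72 69 66 62 55 55 55 53 55]
 [79 79 80 79 70 64 68 74 78 79 80 81 82 81 80 77 72 68 63 56 53 54 53 54]
 [79 79 80 81 75 66 72 77 80 82 81 84 84 85 85 82 77 72 64 57 54 54 54 56]
 [79 79 80 82 77 68 75 78 81 82 83 85 86 87 86 86 83 77 68 58 54 54 54 55]
 [79 78 81 77 68 69 76 78 80 83 83 86 87 86 88 87 
[... 1048 characters left out ...]
 140 116 105 105 104 100 104]
 [105 105 104 103 109 133 144 135 113 104 106 106 104 104]
 [104 104 103 103 110 127 136 127 111 106 106 104 104 104]
 [105 105 104 105 106 114 119 113 107 105 104 102 102  97]
 [105 105 104 105 105 105 107 104 103 102  98  92  89  82]
 [105 104 105 104 104 104 102  98  94  89  84  79  76  76]
 [105 105 104 102 101  98  91  84  79  78  76  74  80  92]
 [104 101  98  92  88  83  79  74  73  77  82  95 122 153]
 [ 97  91  84  79  75  74  76  79  95 113 129 158 191 220]
 [ 83  78  75  74  78  87 102 124 157 183 199 221 230 234]
 [ 75  77  81  95 117 142 168 194 221 229 231 233 234 235]]
[189.7589 274.189 ]
[190.4465 279.4222]
[228.2595 265.8263]
[228.4494 271.0642]
```

Converted, 0.0044 rad / 1.5708 = 0.0028.

Emit:
{"method": "nudge_tcp", "body": {
  "rows": {"sx": [-0.002,-0.002,-0.002,-0.002],"sy": [-0.0021,-0.0021,-0.0021,-0.0021],"sz": [0.008,0.018,0.018,0.018],"rx": [0.0028,0.0028,0.0028,0.0028],"ry": [-0.0018,-0.0018,-0.0018,-0.0018],"rz": [0,0,0,0],"finger_gap": [0.5,0.5,0.5,0.5]}
}}

```text
time_s: 6.9
eef_pos: [0.4494, 0.3312, 0.0436]
eef_rot: [-0.0, 0.748, 0.664, -0.001]
wrist_force: [0.2, -0.5, -2.2]
opening: 0.704
grasp_force: 66.8
```

```bash
python3 - <<'E'
from h import *
p,im=shot('wrist','w5');o=ctrl.get_obs();print(o['eef_pos'],o['wrist_force'])
rot=down(np.radians(-96.8+90));a=np.array([.4535,.3593]);X=a-rot.apply([.0278,0,0])[:2];print(goal([*X,.03],rot))
s,ims=shot('scene','s5')
can=np.zeros((480,800,3),np.uint8)
can[:,:400]=cv2.resize(im[150:246,220:300],(400,480),interpolation=2)
can[:,400:]=cv2.resize(ims[215:311,165:245],(400,480),interpolation=2)
cv2.imwrite('pics/c5.png',can)
E
```

```text
[0.4496 0.3313 0.0438] [-0.0952  0.4765 -0.9075]
(array([0.0005, 0.0006, 0.0138]), array([-0.002 ,  0.0012,  0.0003]))
```

View pics/c5.png

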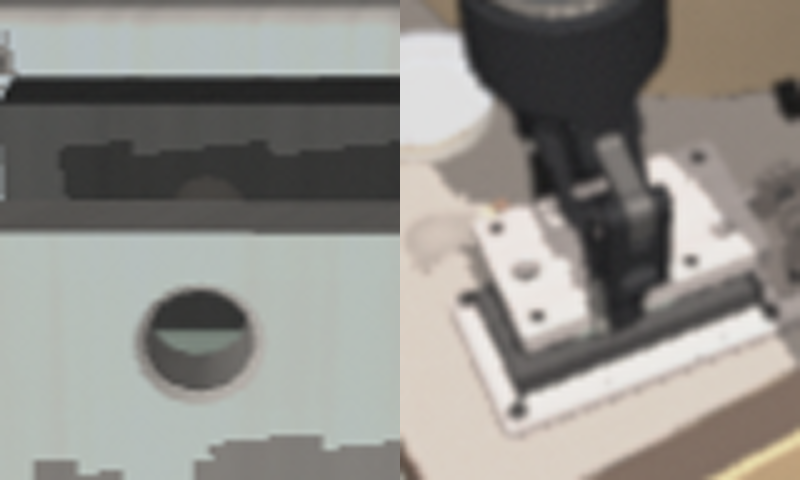

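The wrist crop shows the pin_a foot at about column 261.6 against hole_a at 259.4, so the tool needs about +1 mm in its y. The scene crop shows the plate just above the pins, parallel to the tray.

Units first: turns go in shares of pi/2 rad. So -0.002 rad / 1.5708 = -0.0013.

Emit:
{"method": "nudge_tcp", "body": {
  "rows": {"sx": [0.0005,0.0005,0.0005,0.0005],"sy": [0.001,0.001,0.001,0.001],"sz": [0.002,0.006,0.009,0.01],"rx": [-0.0013,-0.0013,-0.0013,-0.0013],"ry": [0.0008,0.0008,0.0008,0.0008],"rz": [0,0,0,0],"finger_gap": [0.5,0.5,0.5,0.5]}
}}

```text
time_s: 7.5
eef_pos: [0.4503, 0.3315, 0.0334]
eef_rot: [-0.0, 0.748, 0.664, -0.0]
wrist_force: [0.2, 0.4, -0.8]
opening: 0.703
grasp_force: 66.8
```

```bash
python3 - <<'E'
from h import *
p,im=shot('wrist','w6');o=ctrl.get_obs();print(o['eef_pos'],o['wrist_force'],o['torque'])
rot=down(np.radians(-96.8+90));a=np.array([.4535,.3593]);X=a-rot.apply([.0278,0,0])[:2];print(goal([*X,.03],rot))
g=cv2.cvtColor(im,cv2.COLOR_BGR2GRAY);print(g[206:230,247:273])
E
```

```text
[0.4503 0.3315 0.0335] [-0.3537 -0.5175 -1.0013] [ 0.0607 -0.056  -0.0125]
(array([ 0.0002, -0.0002,  0.0035]), array([-0.0005,  0.0003,  0.0002]))
[[185 184 184 184 184 184 184 184 184 185 184 184 180 178 184 184 184 184
  184 184 183 182 181 181 181 182]
 [185 184 184 184 184 184 184 175 162 155 143 144 145 146 148 153 163 171
  179 184 183 182 182 180 181 182]
 [184 184 184 184 184 175 153 138 128 111 117 126 126 117 112 115 123 144
  157 168 179 182 181 180 181 182]
 [184 184 184 184 175 151 122  92  77  77 104 136 144 142 118  97  93  98
  119 144 161 173 181 181 181 182]
 [184 184 179 159 122  94  77  66  64  71 108 146 152 152 137 102  87  83
   82  96 132 159 169 181 182 182]
 [184 184 167 125  96  57  56  60  63  66 104 145 152 153 138 100  85  79
   72  63  85 132 161 174 182 182]
 [185 171 140 112  69  53  53  55  60  64  71 102 130 129 108  89  82  73
   59  52  55  85 133 164 175 182]
 [180 158 124  96  55  55  52  52  53  58  7
[... 1109 characters left out ...]
81  88  99
  102 104 106 119 151 170 173 180]
 [176 153 138 132 107  77  78  79  81  81  81  81  82  82  81  86  96 100
  102 104 112 141 169 171 176 182]
 [183 175 152 140 128  97  77  80  80  81  81  83  82  81  85  93  97  99
  102 117 150 169 170 172 179 182]
 [184 183 175 154 142 141 127  90  80  81  82  83  84  86  91  95  97 100
  115 148 170 170 173 179 181 182]
 [184 185 184 172 151 147 147 145 141 120  93  83  85  88  91 109 130 146
  167 169 171 172 177 181 181 182]
 [185 184 184 183 175 158 150 152 152 152 152 154 150 148 161 163 166 168
  171 172 178 181 181 181 181 181]
 [184 184 184 184 183 179 168 157 155 156 158 160 162 163 166 167 169 173
  176 178 182 182 181 181 182 181]]
```

```bash
python3 - <<'E'
from h import *
p,im=load('w6');o=ctrl.get_obs();r=Rt(o)
t=onz(p,259.2,210,.041);h=onz(p,259.7,218,o['eef_pos'][2]+.0136);print(t,h,r.inv().apply(t-h))
E
```

```text
[0.4538 0.3598 0.041 ] [0.4538 0.358  0.0471] [ 0.0018 -0.0003  0.0061]
```

Emit:
{"method": "nudge_tcp", "body": {
  "rows": {"sx": [0.0015,0.0015,0.0015],"sy": [-0.0002,-0.0002,-0.0002],"sz": [0.001,0.003,0.003],"rx": [0,0,0],"ry": [0,0,0],"rz": [0,0,0],"finger_gap": [0.5,0.5,0.5]}
}}

```text
time_s: 7.92
eef_pos: [0.4504, 0.3331, 0.0307]
eef_rot: [-0.0, 0.748, 0.664, -0.0]
wrist_force: [-0.4, 0.4, -2.4]
opening: 0.705
grasp_force: 66.8
```

```bash
python3 - <<'E'
from h import *
p,im=shot('wrist','w7');o=ctrl.get_obs();print(o['eef_pos'],o['wrist_force'],o['torque'])
g=cv2.cvtColor(im,cv2.COLOR_BGR2GRAY);print(g[206:230,247:273])
s,ims=shot('scene','s7')
E
```

```text
[0.4505 0.3332 0.0308] [-0.1976  0.1367 -1.587 ] [ 0.0193 -0.027   0.0051]
[[183 183 182 183 183 182 183 183 183 183 183 184 180 176 183 183 183 183
  183 182 182 181 180 179 181 181]
 [183 183 183 182 183 183 183 175 161 154 142 143 144 145 147 152 162 171
  178 183 181 181 180 179 180 180]
 [183 183 183 183 183 174 152 137 128 106  96  95 100 112 112 115 124 144
  155 167 177 180 180 179 180 181]
 [183 183 182 183 174 150 123  98  82  80  80  95 112 109 105 101  98 103
  122 144 160 172 180 179 180 181]
 [183 184 178 158 123  97  84  75  95 119 118 117 116 111 105  99  96  92
   91 104 136 157 169 179 181 181]
 [183 182 166 125  96  65  68  69  96 123 124 121 118 112 106 100  94  89
   86  84 100 135 161 172 180 181]
 [183 170 139 112  69  60  65  91 121 126 126 126 121 114 107  99  93  88
   85  80  77  92 132 163 173 181]
 [178 157 122  94  54  57  64  91 123 127 130 129 125 115 105  99  92  86
   82  79  72  64 113 160 168 181]
 [170 
[... 1038 characters left out ...]
86  95  98
  102 103 105 118 149 169 172 179]
 [175 153 137 130 105  76  78  79  80  81  81  81  81  82  85  92  96  99
  101 103 111 141 168 170 174 181]
 [182 173 152 139 127  96  77  79  80  81  81  81  81  84  90  93  96  99
  102 116 148 168 168 172 179 181]
 [183 182 173 154 141 139 125  89  80  80  80  81  84  87  91  94  97  99
  113 148 168 169 171 177 180 181]
 [183 183 182 171 150 146 145 145 140 119  91  83  84  87  90 109 129 145
  166 168 169 170 176 180 180 181]
 [183 183 183 182 174 157 149 151 152 151 151 146 138 147 159 161 165 166
  169 172 177 180 180 180 180 181]
 [183 183 183 183 182 178 168 156 154 154 157 158 159 162 165 166 168 171
  175 177 181 181 180 180 180 181]]
```

Emit:
{"method": "nudge_tcp", "body": {
  "rows": {"sx": [-0.0002,-0.0002,-0.0002,-0.0002],"sy": [0,0,0,0],"sz": [0.002,0.004,0.0055,0.0055],"rx": [0,0,0,0],"ry": [0,0,0,0],"rz": [0,0,0,0],"finger_gap": [0.5,0.5,0.5,0.5]}
}}

```text
time_s: 8.52
eef_pos: [0.4505, 0.3329, 0.0252]
eef_rot: [-0.0, 0.748, 0.664, -0.0]
wrist_force: [0.5, 0.4, -1.9]
opening: 0.704
grasp_force: 66.8
```

```bash
python3 - <<'E'
from h import *
p,im=shot('wrist','w8');o=ctrl.get_obs();print(o['eef_pos'],o['wrist_force'],o['torque'])
g=cv2.cvtColor(im,cv2.COLOR_BGR2GRAY);print(g[206:230,247:273])
E
```

```text
[0.4505 0.3329 0.0253] [ 1.2626 -0.4677 -1.4591] [ 0.0446 -0.0704 -0.0357]
[[181 181 180 181 180 181 181 181 181 181 181 181 177 175 181 181 182 181
  181 181 179 179 178 178 178 179]
 [181 181 181 181 181 181 181 177 166 156 146 142 143 144 145 151 163 176
  181 180 179 179 178 177 178 179]
 [180 181 181 181 181 172 154 143 127 115 118 109 104 107 109 113 126 143
  155 165 176 179 178 178 178 179]
 [181 181 181 180 172 148 127 117 113 112 110 108 103 101  99  96  93  97
  117 141 158 170 177 178 178 178]
 [181 180 176 156 126 107  99 114 117 115 112 109 106 104 100  96  92  88
   85 100 133 156 166 177 178 179]
 [181 181 164 123  98  90 114 118 118 117 114 110 107 104 101  96  92  89
   84  82  96 133 159 171 179 179]
 [181 169 138 118  92  92 121 120 119 118 116 113 110 106 102  96  92  88
   83  82  77  92 133 160 172 179]
 [177 155 121 105 102 113 122 121 120 119 117 115 111 107 102  97  93  90
   86  82  77  68 113 158 166 179]
 [168 139 112  86 105 115 120 121 122 121 119 116 112 108 102  98  94  89
   85  81  76  67  89 135 164 173]
 [156 123 101  83 106 114 119 121 123 123 12
[... 891 characters left out ...]
92  94  96
   99 102 104 117 148 168 171 177]
 [173 151 137 125  94  76  77  78  79  80  80  81  80  80  81  87  95  98
  100 102 110 139 166 168 173 179]
 [180 171 150 137 124  95  76  77  78  79  80  81  81  81  80  80  87  98
  100 115 147 166 167 170 176 179]
 [181 180 172 152 139 139 124  88  79  80  80  81  82  85  89  92  95  98
  113 146 167 167 169 175 178 179]
 [181 181 180 169 148 145 145 137 128 117  90  82  84  86  89 108 128 143
  164 166 168 168 174 178 178 178]
 [181 181 181 180 172 156 147 148 149 150 149 145 136 145 158 160 163 165
  167 169 174 176 177 178 179 179]
 [181 181 181 181 180 176 166 155 152 153 155 157 158 160 163 164 166 169
  173 175 179 179 178 178 179 179]]
```

Emit:
{"method": "nudge_tcp", "body": {
  "rows": {"sx": [0,0,0,0],"sy": [0,0,0,0],"sz": [0.0015,0.003,0.004,0.004],"rx": [0,0,0,0],"ry": [0,0,0,0],"rz": [0,0,0,0],"finger_gap": [0.5,0.5,0.5,0.5]}
}}

```text
time_s: 9.07
eef_pos: [0.4506, 0.333, 0.0213]
eef_rot: [0.0, 0.748, 0.664, 0.0]
wrist_force: [0.2, -0.4, -1.6]
opening: 0.703
grasp_force: 66.8
```

Emit:
{"method": "nudge_tcp", "body": {
  "rows": {"sx": [0,0,0],"sy": [0,0,0],"sz": [0.0005,0.001,0.001],"rx": [0,0,0],"ry": [0,0,0],"rz": [0,0,0],"finger_gap": [0.5,0.5,0.5]}
}}

```text
time_s: 9.45
eef_pos: [0.4506, 0.333, 0.0207]
eef_rot: [0.0, 0.748, 0.664, 0.0]
wrist_force: [-1.5, -0.4, 3.4]
opening: 0.705
grasp_force: 67.2
```

Emit:
{"method": "nudge_tcp", "body": {
  "rows": {"sx": [0,0,0,0],"sy": [0,0,0,0],"sz": [0,0,0,0],"rx": [0,0,0,0],"ry": [0,0,0,0],"rz": [0,0,0,0],"finger_gap": [0.75,0.85,1,1]}
}}

```text
time_s: 9.95
eef_pos: [0.4505, 0.333, 0.0203]
eef_rot: [-0.0, 0.748, 0.664, 0.0]
wrist_force: [-0.3, -0.3, 0.4]
opening: 1.002
grasp_force: 0.0
```

Emit:
{"method": "nudge_tcp", "body": {
  "rows": {"sx": [0,0,0,0,0.02,0.02],"sy": [0,0,0,0,0,0],"sz": [-0.01,-0.05,-0.11,-0.15,-0.15,-0.15],"rx": [0,0,0,0,0,0],"ry": [0,0,0,0,0,0],"rz": [0,0,0,0,0,0],"finger_gap": [1,1,1,1,1,1]}
}}

```text
time_s: 10.7
eef_pos: [0.4526, 0.3538, 0.1703]
eef_rot: [-0.0, 0.747, 0.664, 0.0]
wrist_force: [0.1, -0.1, -1.1]
opening: 0.998
grasp_force: 0.0
```

```bash
python3 - <<'E'
from h import *
p,im=shot('wrist','w9');s,ims=shot('scene','s9');print(ctrl.get_obs()['eef_pos'])
can=np.zeros((480,800,3),np.uint8);can[:,:400]=cv2.resize(im[130:310,180:330],(400,480),interpolation=2)
can[:,400:]=cv2.resize(ims[180:312,170:280],(400,480),interpolation=2);cv2.imwrite('pics/c9.png',can)
E
```

```text
[0.4517 0.3525 0.1687]
```

View pics/c9.png

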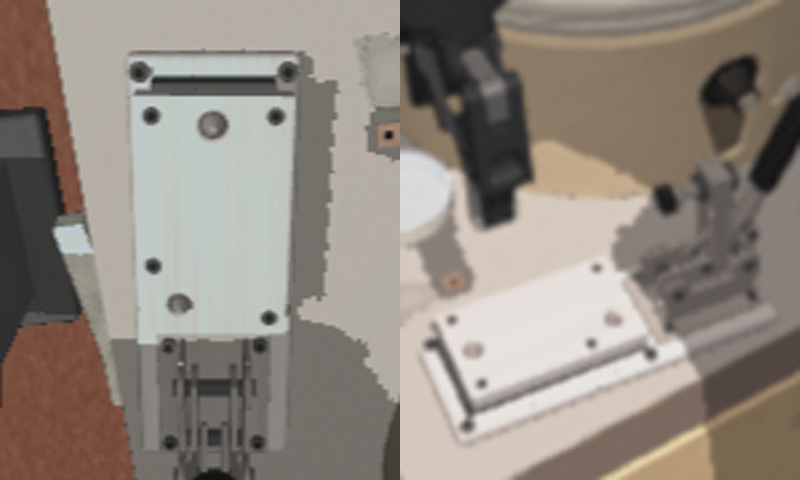

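The left crop (wrist) shows the plate seated square on the tray with both pins filling their holes, at about (212,125) and (178,303). The right crop (scene) shows it flush with the clamp open: foot at (665,200), column top at (715,170), grip at (780,140), and a valve knob behind at (730,80).

```bash
cat >> h.py <<'E'
JY=np.radians(-96.8);EX=np.array([np.cos(JY),np.sin(JY),0]);EY=np.array([-EX[1],EX[0],0]);EZ=np.array([0,0,1.])
O=np.array([.4537,.3595,0])+.04*EX
def jig(x,y,z): return O+EX*x+EY*y+EZ*z
def tojig(X): X=np.asarray(X)-O; return np.array([X@EX,X@EY,X[2]])*1000
def inplane(p,u,v,y=0):
    c,d=ray(p,u,v); return tojig(c+d*((y-(c-O)@EY)/(d@EY)))
E
python3 - <<'E'
from h import *
s,ims=load('s9')
for n,u,v in(('foot',242.9,235),('col top',256.6,226),('grip c',274.5,218.5),('gripend',280,205)): print(n,inplane(s,u,v))
for X in((147,121),(158,141),(132,94)): print(X,proj(s,jig(X[0]/1e3,0,X[1]/1e3)))
print('knob px at y=50,70',inplane(s,260.8,202,.05),inplane(s,260.8,202,.07),inplane(s,260.8,202,.09))
g=cv2.cvtColor(ims,cv2.COLOR_BGR2GRAY); 
for r in g[192:248:2,236:296:2]: print(''.join('#' if v<50 else '+' if v<90 else '-' if v<140 else '.' for v in r))
E
```

```text
foot [ 77.4087  -0.     100.6538]
col top [107.6901  -0.     112.8986]
grip c [148.1547  -0.     116.6071]
gripend [158.7508  -0.     149.9161]
(147, 121) [274.0997 217.1371]
(158, 141) [279.4212 208.3585]
(132, 94) [267.031 228.714]
knob px at y=50,70 [142.3729  50.     122.4312] [153.2223  70.     101.2169] [164.0716  90.      80.0027]
-----------------------------.
------------------------------
------------++##+-------------
-----------#####+---------+---
----------######+-------+##---
---------+######-------+####+-
--------+#######+-----+######-
--------+#####+-+----+#######-
--------+#####------+########-
---------++++#+-----########+-
---------++++++----+######+#--
---------+++++----+########+--
----------++++----+#######+---
----------++++---+####+++-----
----------+++----#####--------
----------------+####+--------
----------------#####---------
------------+--+####----------
-------++----+-+###+----------
.--+----++--++-+###-----------
..+#+---+++-+---+++-----------
..+##---+++-+-----------------
..-##+---+-++-----------------
.--++------+------------------
-----------+------------------
-----------+--+---------------
---------------+--------------
---------+--++-+--------------
```

```bash
cat >> h.py <<'E'
def lean(deg=10):
    l=np.radians(deg);z=-np.cos(l)*EZ+np.sin(l)*EY;y=np.cos(l)*EY+np.sin(l)*EZ
    return R.from_matrix(np.c_[np.cross(y,z),y,z])
E
python3 - <<'E'
from h import *
print(tojig(ctrl.get_obs()['eef_pos']));print(goal(jig(.128,0,.19),lean()))
E
```

```text
[-32.8131  -1.169  168.6696]
(array([-0.1609,  0.0009, -0.021 ]), array([-0.1772,  0.0018,  0.0013]))
```

Converted, -0.1772 rad / 1.5708 = -0.1128.

Emit:
{"method": "nudge_tcp", "body": {
  "rows": {"sx": [-0.04,-0.1,-0.16,-0.1609,-0.1609,-0.1609],"sy": [0,0,0,0.0009,0.0009,0.0009],"sz": [-0.021,-0.021,-0.021,-0.021,-0.021,-0.021],"rx": [0,-0.1128,-0.1128,-0.1128,-0.1128,-0.1128],"ry": [0,0.0011,0.0011,0.0011,0.0011,0.0011],"rz": [0,0.0008,0.0008,0.0008,0.0008,0.0008],"finger_gap": [0,0,0,0,0,0]}
}}

```text
time_s: 11.55
eef_pos: [0.4348, 0.1937, 0.191]
eef_rot: [0.065, 0.745, 0.661, 0.059]
wrist_force: [-1.3, -0.1, -1.1]
opening: 0.003
grasp_force: 0.0
```

```bash
python3 - <<'E'
from h import *
print(tojig(ctrl.get_obs()['eef_pos']))
for x,z in((128,130),(140,130),(150,125),(158,119),(164,112),(168,98)): print(x,z,*goal(jig(x/1e3,0,z/1e3),lean()))
E
```

```text
[126.8871   0.9021 190.9861]
128 130 [-0.0012 -0.0116  0.0599] [ 0.0018 -0.0018 -0.0002]
140 130 [-0.0132 -0.0116  0.0599] [ 0.0018 -0.0018 -0.0002]
150 125 [-0.0232 -0.0125  0.0648] [ 0.0018 -0.0018 -0.0002]
158 119 [-0.0312 -0.0135  0.0707] [ 0.0018 -0.0018 -0.0002]
164 112 [-0.0373 -0.0147  0.0775] [ 0.0018 -0.0018 -0.0002]
168 98 [-0.0413 -0.0172  0.0913] [ 0.0018 -0.0018 -0.0002]
```

Emit:
{"method": "nudge_tcp", "body": {
  "rows": {"sx": [-0.001,-0.001,-0.007,-0.0132,-0.018,-0.0232,-0.0232],"sy": [-0.0116,-0.0116,-0.0116,-0.0116,-0.012,-0.0125,-0.0125],"sz": [0.03,0.06,0.06,0.06,0.062,0.0648,0.0648],"rx": [0,0,0,0,0,0,0],"ry": [0,0,0,0,0,0,0],"rz": [0,0,0,0,0,0,0],"finger_gap": [0,0,0,0,0,0,0]}
}}

```text
time_s: 12.42
eef_pos: [0.4316, 0.1697, 0.1259]
eef_rot: [0.066, 0.745, 0.661, 0.06]
wrist_force: [0.0, 1.1, 0.9]
opening: 0.004
grasp_force: 0.5
```

```bash
python3 - <<'E'
from h import *
print(tojig(ctrl.get_obs()['eef_pos']))
for x,z in((158,119),(164,112),(168,98),(167,85),(166,70)): print(x,z,*goal(jig(x/1e3,0,z/1e3),lean()))
E
```

```text
[151.0589   0.5323 125.8616]
158 119 [-0.007  -0.0017  0.0066] [ 0.0041 -0.0018 -0.0018]
164 112 [-0.013  -0.003   0.0135] [ 0.0041 -0.0018 -0.0018]
168 98 [-0.017  -0.0054  0.0273] [ 0.0041 -0.0018 -0.0018]
167 85 [-0.016  -0.0078  0.0401] [ 0.0041 -0.0018 -0.0018]
166 70 [-0.0151 -0.0104  0.0549] [ 0.0041 -0.0018 -0.0018]
```

Contact as expected (about 1–2 N). Continuing over.

Converted, 0.004 rad / 1.5708 = 0.0025.

Emit:
{"method": "nudge_tcp", "body": {
  "rows": {"sx": [-0.0035,-0.007,-0.01,-0.013,-0.015,-0.017,-0.017],"sy": [-0.0008,-0.0017,-0.0023,-0.003,-0.004,-0.0054,-0.0054],"sz": [0.003,0.0066,0.01,0.0135,0.02,0.0273,0.0273],"rx": [0.0025,0.0025,0.0025,0.0025,0.0025,0.0025,0.0025],"ry": [0,0,0,0,0,0,0],"rz": [0,0,0,0,0,0,0],"finger_gap": [0,0,0,0,0,0,0]}
}}

```text
time_s: 13.3
eef_pos: [0.4286, 0.1537, 0.0973]
eef_rot: [0.064, 0.745, 0.661, 0.058]
wrist_force: [0.3, 0.8, -0.4]
opening: 0.002
grasp_force: 0.0
```

```bash
python3 - <<'E'
from h import *
o=ctrl.get_obs();print(tojig(o['eef_pos']),o['wrist_force'])
for x,z in((167,85),(166,75),(165,66),(165,58),(165,52)): print(x,z,*goal(jig(x/1e3,0,z/1e3),lean()))
s,ims=shot('scene','s10');g=cv2.cvtColor(ims,cv2.COLOR_BGR2GRAY)
for r in g[192:258:2,230:310:2]: print(''.join('#' if v<50 else '+' if v<90 else '-' if v<140 else '.' for v in r))
E
```

```text
[167.2838  -0.5771  97.3425] [ 0.3023  0.7804 -0.3538]
167 85 [ 0.0003 -0.0016  0.0123] [-0.0014 -0.0022 -0.0005]
166 75 [ 0.0012 -0.0033  0.0221] [-0.0014 -0.0022 -0.0005]
165 66 [ 0.0022 -0.0048  0.031 ] [-0.0014 -0.0022 -0.0005]
165 58 [ 0.0022 -0.0062  0.0389] [-0.0014 -0.0022 -0.0005]
165 52 [ 0.0022 -0.0072  0.0448] [-0.0014 -0.0022 -0.0005]
......---------------+##################
......---------------+#################+
......---------++##+-+################++
.......-------#####+--################++
.......------######+--+###############++
........----+######----+###########+####
........---+#######+----###########++###
.........--+#####+-+----###########+++##
.........--+#####-------#########++++-+#
..........--++++#+------++######+-++++-+
..........--++++++-----+++######+++++++-
..........--++++++------++######++++++#+
..........---++++-------+++#########+++#
..........---++++-------+++##########+++
..........---+++--------+++#########++--
...........-------------++#####++++-----
............------------++####+---------
............----------+######+----------
.............--------+######+-----------
.............------+######+-------------
............------+######+--------------
..........-------+#####+----------------
........----------####+-----------------
......------------+##-------------------
.........----------+-----------------+--
......---..--------------------------++-
..--.-.....----+----------------------+-
---.........-++++-----------------------
........-----++++-----------------------
....--------++++------------------------
-------+---------+++--------------------
-.---------------++---------------------
.------....------+--------------------++
```

Emit:
{"method": "nudge_tcp", "body": {
  "rows": {"sx": [0.0003,0.0003,0.001,0.0012,0.0018,0.0022,0.0022],"sy": [-0.001,-0.0016,-0.0025,-0.0033,-0.004,-0.0048,-0.0048],"sz": [0.006,0.0123,0.018,0.0221,0.026,0.031,0.031],"rx": [0,0,0,0,0,0,0],"ry": [0,0,0,0,0,0,0],"rz": [0,0,0,0,0,0,0],"finger_gap": [0,0,0,0,0,0,0]}
}}

```text
time_s: 14.22
eef_pos: [0.4288, 0.1556, 0.0654]
eef_rot: [0.064, 0.745, 0.661, 0.058]
wrist_force: [0.1, -0.9, 0.1]
opening: -0.002
grasp_force: 0.0
```

```bash
python3 - <<'E'
from h import *
o=ctrl.get_obs();print(tojig(o['eef_pos']),o['wrist_force'])
for x,z in((165,62),(165,58),(165,55),(165,52)): print(x,z,*goal(jig(x/1e3,0,z/1e3),lean()))
E
```

```text
[165.4259  -0.5522  65.386 ] [ 0.1389 -0.9066  0.0551]
165 62 [ 0.0004 -0.      0.0034] [-0.0028 -0.0016 -0.0011]
165 58 [ 0.0004 -0.0007  0.0074] [-0.0028 -0.0016 -0.0011]
165 55 [ 0.0004 -0.0012  0.0103] [-0.0028 -0.0016 -0.0011]
165 52 [ 0.0004 -0.0017  0.0133] [-0.0028 -0.0016 -0.0011]
```

Emit:
{"method": "nudge_tcp", "body": {
  "rows": {"sx": [0.0004,0.0004,0.0004,0.0004],"sy": [-0.0002,-0.0007,-0.001,-0.001],"sz": [0.003,0.006,0.008,0.008],"rx": [0,0,0,0],"ry": [0,0,0,0],"rz": [0,0,0,0],"finger_gap": [0,0,0,0]}
}}

```text
time_s: 14.72
eef_pos: [0.4299, 0.1559, 0.058]
eef_rot: [0.064, 0.745, 0.661, 0.058]
wrist_force: [-0.4, 0.1, 1.1]
opening: -0.002
grasp_force: 0.1
```

Emit:
{"method": "nudge_tcp", "body": {
  "rows": {"sx": [0,0,0],"sy": [-0.0003,-0.0005,-0.0005],"sz": [0.002,0.004,0.004],"rx": [0,0,0],"ry": [0,0,0],"rz": [0,0,0],"finger_gap": [0,0,0]}
}}

```text
time_s: 15.1
eef_pos: [0.4304, 0.1557, 0.0553]
eef_rot: [0.064, 0.745, 0.661, 0.058]
wrist_force: [-9.5, -3.4, 20.9]
opening: 0.001
grasp_force: 10.4
```

```bash
python3 - <<'E'
from h import *
o=ctrl.get_obs();print(tojig(o['eef_pos']),o['wrist_force'])
s,ims=shot('scene','s11');g=cv2.cvtColor(ims,cv2.COLOR_BGR2GRAY)
for r in g[192:268:2,220:310:2]: print(''.join('#' if v<50 else '+' if v<90 else '-' if v<140 else '.' for v in r))
E
```

```text
[165.0983   0.997   55.2617] [-9.4597 -3.3863 20.8987]
.........--------------+#######+-+++++++++###
.........--------------+########++--+++++++##
.........-----------++############+++++++####
.........----------##########################
.........---------###########################
..........-------+######+####################
..........------+#######+####################
..........------+#####+-+####################
...........-----+#####---+################++#
...........------++++#+--+################--+
...........------++++++--+###############+---
............-----++++++---###############----
.............-----++++----+##############----
.............-----++++-----+##########++#----
...........-------+++-------##########+++----
.........-------------------##########++-----
........---
[... 300 characters left out ...]
####+-----
.......------------------+##++#####---------.
........---..---------+#########++--------+-.
............----------########+----------.--.
.........-------------+#####+-----------...-.
.....----.....---------##+-------------......
..-------....--------+++---------------......
------.....-----+++---------------------.....
---....---------+-++--+++---------------.....
....-------------++---++-----------------....
.------+----..--------++---------------------
---.....---...------++++---------------------
.........------.-++++--+----------------++---
.........--..-.--++----+--------------++++---
..........-..------------.----------++++++---
...........---...------....-------++++++++--.
```

The handle is now hard against its stop (21 N at z = 55 mm). Retreating upwards and checking.

Emit:
{"method": "nudge_tcp", "body": {
  "rows": {"sx": [0,0,0,0,0,0],"sy": [0,0,0,0,0,0],"sz": [-0.006,-0.03,-0.08,-0.13,-0.16,-0.16],"rx": [0,0,0,0,0,0],"ry": [0,0,0,0,0,0],"rz": [0,0,0,0,0,0],"finger_gap": [0,0,0,0,0,0]}
}}

```text
time_s: 15.9
eef_pos: [0.4042, 0.1592, 0.2144]
eef_rot: [0.066, 0.745, 0.661, 0.061]
wrist_force: [0.1, 0.6, -0.3]
opening: 0.002
grasp_force: 0.0
```

```bash
python3 - <<'E'
from h import *
o=ctrl.get_obs();print(tojig(o['eef_pos']),o['wrist_force'])
s,ims=shot('scene','s12');g=cv2.cvtColor(ims,cv2.COLOR_BGR2GRAY)
for r in g[200:276:2,190:300:2]: print(''.join('#' if v<50 else '+' if v<90 else '-' if v<140 else '.' for v in r))
for n,X in(('handle_top',(.164,0,.057)),('dead',(.163,0,.067)),('grip end',(.187,0,.055)),('grip start',(.125,0,.055)),('foot',(.014,0,.038)),('hole a',(-.04,0,.034)),('hole b',(.038,-.014,.034))): print(n,proj(s,jig(*X)))
p,im=shot('wrist','w12')
E
```

```text
[164.7178 -25.3949 214.4092] [ 0.1372  0.5701 -0.3086]
...............................--######+-------+##+-..-
................................+######------++####+--.
...............................-#######+-----+######---
...............................-#####+-+----+#######---
...............................-#####-------+#######---
................................++++#+-----+#######+---
................................++++++-----+#######----
................................-+++++------######+----
.................................++++-------+####+-----
.................................-+++---------++-------
.................................-++-------------------
..................................---------------------
...................................--------------------
...................................--------------------
.-.......................................--------------
..........................................-------------
..
[... 724 characters left out ...]
-
.........--....---.....----..-....-----..............--
..........-----........-------..-------.............---
..........----..........--..-.-----...-...........---++
..........-...-..........-..----................---++++
...........+---...........---..................--++++++
...........-++............--..................-++++++++
..........................--................-++++++++++
...........................................-++++++++++-
................-......-.................-++++++++++---
handle_top [279.7225 236.0041]
dead [279.5701 232.9379]
grip end [289.0435 233.2176]
grip start [263.4099 242.5823]
foot [214.7979 265.8292]
hole a [189.9089 276.3354]
hole b [228.4042 267.938 ]
```

The handle's grip sits at about (280,236), which matches the closed position and not the dead point. It stayed there after I backed off, and the robot is clear.

```bash
python3 -c "
from bench import ctrl, camrig, job
print(job.hand_in())"
```

```text
the job is handed in; nothing more can be done
None
```

The backing plate is seated flush over both pins and let go, the toggle clamp is thrown to its stop and stayed shut when I backed off, and the job was handed in at about 16 s; I could not read the foot's pressing force directly, and no verdict was returned.

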